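Hold a printer display unit pressed on its pogo-pin test jig

TASK

Pick up the printer's display unit and, without letting go of it again, put it the right way round on the test jig: the two locating pins, hidden once the unit is over them, may be clamped a little either way along their slots, so slide the unit lengthways until it drops over both onto the sprung deck, then press it straight down until the deck is fully home. Finish still gripping the unit and holding it pressed down; leave the other things on the bench where they are.

Things in the scene. Friction and masses are not known exactly. Their poses are not given: they have to be found in the camera images.
- display: Display unit, face up on the 2 mm bench mat: black rigid shell 96 (x) x 60 (y) x 20 (z) mm with plain upright sides; on it a green board, a blue screen (to 27 mm) nearer the -x end and an aluminium knob (19 mm wide, to 35 mm high) at the +x, -y corner. Origin: centre of the flat underside; x along the long side to the knob end, z up. About 0.13 kg. Gripped across its 60 mm width at mid-length.
- hole_a (a point): Mouth centre of the blind hole for the thicker pin A in the unit's underside, unseen from above: 9.5 mm diameter, 16 mm deep, at x +36, y +18, z 0 mm in the unit's frame (knob end, corner beside the knob).
- hole_b (a point): Mouth centre of the blind hole for the thinner pin B in the unit's underside, unseen from above: 7.5 mm diameter, 16 mm deep, at x -36, y -13, z 0 mm in the unit's frame. The unit fits the pins one way round only.
- jig: Test jig, fixed on the mat: dark box 134 (x) x 98 (y) mm, above it a pale sprung deck 116 x 82 mm with a window showing gold probes; sockets on the box's -x side. Origin: centre of its underside; z up. The unit goes on with its x axis along the jig's (knob to +x), y centred, x within 4 mm of centre. Above the origin: deck top 52 mm up, 46 mm fully home; pin tops 58 mm.
- screw_jar: Bystander: small glass jar with an aluminium lid, 38 mm diameter, 52 mm high. Origin: centre of the underside.
- tape_roll: Bystander: brown roll of tape lying flat, 52 mm diameter, 19 mm high. Origin: centre of the underside.
- flush_cutters: Bystander: flush cutters with yellow handles, about 135 x 65 x 14 mm, lying flat, jaws to +x. Origin at its middle on the mat.
- caliper: Bystander: digital caliper lying flat, 215 mm long along x, body 12 mm high, jaws to -y. Origin under the middle of its beam, on the mat.
- slot_a (a point): Middle of slot A in the jig's deck (18 mm long in jig x, 10 mm wide), at pin-top height: x +36, y +18, z 58 mm in the jig's frame. Upright steel pin A, 8 mm diameter, 0.8 mm bevel round its flat top, 6 mm proud of the raised deck, stands in it at y +18, up to 4 mm either way in jig x. It is clamped: do not expect it to move.
- slot_b (a point): Middle of slot B in the deck (18 x 8 mm), at pin-top height: x -36, y -13, z 58 mm in the jig's frame. Pin B, like A but 6 mm diameter, stands in it, shifted in jig x by exactly as much as pin A (both stand on one clamped insert, 72 mm apart in x).
- deck (a joint): How far the jig's sprung deck is pressed down, in m: 0 is up, 0.006 is fully home on its stops. It starts to move at about 5 N and is fully home at about 13 N; it springs up again when released.
There are look-alikes about, which are no part of the job. Of the things that look like the display, take the one that is nearest to the robot's base at the start.

How it is judged (in metres and radians):
On the way, in this order (a step that is already met when the one before it is completed fails the run):
1. the display unit is held, lifted clear above the jig's pins (height (world z) of display above 0.0615 m and contact force between the fingers and display above 1 N), for 0.1 s.
2. the display unit has dropped onto both locating pins, held (z of display in the frame of jig below 0.0545 m and angle between display's own z axis and vertical below 0.06 rad and x of display in the frame of jig between -0.008 and 0.008 m and y of display in the frame of jig between -0.004 and 0.004 m and x of hole_a in the frame of jig above 0.02 m and contact force between the fingers and display above 1 N), for 0.1 s.
At the end, for the whole second after the job is handed in: The display unit, still gripped, is on both pins the right way round (within 8 mm of the jig's centre lengthways, 4 mm sideways, level to 0.05 rad), at rest, its underside under 47.5 mm above the jig's origin, pushing over 5 N, with the deck within 1 mm of fully home, through the last second (value of joint deck above 0.005 m and z of display in the frame of jig below 0.0475 m and angle between display's own z axis and vertical below 0.05 rad and x of display in the frame of jig between -0.008 and 0.008 m and y of display in the frame of jig between -0.004 and 0.004 m and x of hole_a in the frame of jig above 0.02 m and contact force between display and jig above 5 N and contact force between the fingers and display above 3 N and linear speed of display below 0.01 m/s); the arm keeps its last pose, push and grip.
It fails at once if the display unit is let go or dropped after it has been picked up (height (world z) of display above 0.03 m and contact force between the fingers and display below 0.1 N).
It fails at once if a bystander is pushed aside (distance of any of screw_jar, tape_roll, flush_cutters, caliper from where it was at the start of the episode above 0.02 m).
It also fails if it takes over 45 s, if anything falls off the work surface, if the arm or the gripper's body presses on something with over 40 N, if the wrist force passes 120 N, or if a joint passes its speed limit or range.

ROBOT

A 7-joint arm with a two-finger parallel gripper is mounted at the origin on the work surface. World frame = base frame: x ahead of the robot, y to its left, z up, the work surface at z = 0. Lengths are in mm, angles in rad, forces in N, time in s.
With the tool pointing down it reaches from about 425 to 1025 mm from the base axis. Payload 3.6 kg.
Tool frame: the origin (TCP) lies midway between the tips of the shut fingers; the grasp point (between the pads) lies 19 mm behind it; z points along the fingers, y is the line along which they close (so a half turn about z gives the same grasp; the last joint's range is limited). The gripper opens to 85 mm and grips with 20 to 120 N. Pads are 22 mm wide; open, the fingers measure 114 mm over their backs; the gripper's body (76 mm by 85 mm) begins 54 mm behind the grasp point. The pads swing forward as they close: fully open they stand 13 mm farther back than shut.
Start: joints at [1.073, 0.591, 0.048, 1.609, -0.033, 0.943, -0.034], TCP at [285.532, -666.409, 231.302] pointing down, gripper open.
Joint ranges: [-2.69, 2.69], [-0.47, 2.24], [-1.27, 1.36], [0.19, 2.51], [-1.53, 4.68], [0.08, 2.07], [-3.09, 3.09]. Speed limits (rad/s): [2.57, 2.57, 3.14, 3.14, 3.14, 3.14, 3.14].

INTERFACE

Orientations are given as a 3x3 rotation matrix whose columns are the frame's x, y, z axes.
In Python, from workcell import env gives the robot as it stands.
- The arm moves only by the tool send_rows, never from a script. Its argument "increments" is a list of rows, each an object with "travel": the shift along the tool's x, y, z in m, a list of three; "yaw": the turn about the tool's z in degrees. A call has 1 to 20 rows; each row shifts and turns the commanded pose from where the row before left it, along the tool's axes as they then stand; what a row does not reach is not made up. A row lasts 1/12 s, in which the tool goes at most 41.7 mm and 7.16 degrees, less where a joint would pass 70% of its speed; a pose out of reach is approached as far as the arm can. A call with a gripper value outside its range is refused whole. "grip" is the closure in counts, from 0 (fully open) to 255 (shut), set as the call begins (left out, the last holds). The fingers move at their own pace and stop on an object; "grip_force" is the grip in N (left out, the last holds). Time passes only in rows, so rows that do not move let the fingers close. It gives the time, the measured TCP pose, the force, the opening and the grip force at its end, in the units of the state.
- env.get_state(): the state, without advancing time (a new reading comes with each control period).
- env.camera(name): name is "side" or "top"; returns a dict with "frame" (480x640x3 uint8, red, green, blue), "camera_matrix" (3x3 intrinsics, pixels), "pose" (4x4, takes a point from camera to world coordinates). Camera axes: x right, y up, looking along -z (the intrinsics and any distortion apply to the point x, -y, -z); pixel columns grow to the right and rows downward; lengths in mm; the calibration is good to about 2 mm. A picture is of the moment at which its call begins. There is no depth.
- env.job_done(): hands the job in; it is judged then, once.
The state is a dict: "clock": time; "joints": joint angles; "joint_velocities": joint speeds; "tau": joint torques, N m; "ee_pos": TCP position; "orientation": TCP orientation; "contact_force": force on the tool from outside, world axes, zero at the start; "wrist_torque": the same for the moment, N m; "finger_gap": finger opening in mm; "grip_force": force on a finger pad.
Only numpy, scipy, OpenCV 4.12 (cv2) and the standard library are available. Lean on these libraries where they do the work, as an engineer would, in place of code of your own. Each camera call takes 0.05 s, during which the arm holds its last target. There are 200 camera calls.

## Working session

There is one attempt and no reset: what is moved stays moved. The work goes in short steps, Python scripts to look and compute and a tool call to move; the robot and the scene stay as the last step left them, time stands still between calls to the robot, and variables do not carry over. Pictures are saved under pics/ and viewed, at most 10 in all, crops included, and the job is handed in when it is done.

Besides the shell and the picture viewer there is one more tool, called after ">>>" as name(argument=value, ...) on one line, values as JSON. send_rows: Moves the arm, as the interface text tells. Its arguments: {"type":"object","properties":{"increments":{"type":"array"},"grip":{"type":"number"},"grip_force":{"type":"number"}},"required":["increments"]}

```bash
mkdir -p pics; cat > h.py <<'E'
import numpy as np, cv2
from workcell import env
def shot(n,f):
    c=env.camera(n); cv2.imwrite('pics/'+f+'.png',c['frame'][:,:,::-1]); np.savez('pics/'+f+'.npz',**c); return c
def ray(c,u,v):
    K=np.array(c['camera_matrix']);P=np.array(c['pose'])
    d=np.linalg.inv(K)@[u,v,1]; d=P[:3,:3]@[d[0],-d[1],-d[2]]
    return P[:3,3],d
def onz(c,u,v,z):
    o,d=ray(c,u,v); return o+d*(z-o[2])/d[2]
def proj(c,p):
    K=np.array(c['camera_matrix']);P=np.array(c['pose']); q=P[:3,:3].T@(np.array(p)-P[:3,3]); q=K@[q[0],-q[1],-q[2]]; return q[:2]/q[2]
E
python3 - <<'E'
from h import *
for n in ('top','side'):
    c=shot(n,n+'0'); print(n,c.keys(),np.round(c['pose'],3),c['camera_matrix'])
print(env.get_state())
E
```

```text
top dict_keys(['frame', 'camera_matrix', 'pose']) [[ 1.700000e-02  9.940000e-01 -1.060000e-01  4.416330e+02]
 [-1.000000e+00  1.900000e-02  1.300000e-02 -1.016230e+02]
 [ 1.500000e-02  1.060000e-01  9.940000e-01  1.534844e+03]
 [ 0.000000e+00  0.000000e+00  0.000000e+00  1.000000e+00]] [[576.20817481   0.         318.72966846]
 [  0.         576.20817481 239.31583854]
 [  0.           0.           1.        ]]
side dict_keys(['frame', 'camera_matrix', 'pose']) [[-7.68000e-01  3.35000e-01 -5.46000e-01 -4.31690e+01]
 [-6.41000e-01 -4.25000e-01  6.39000e-01  6.16557e+02]
 [-1.80000e-02  8.41000e-01  5.41000e-01  6.88466e+02]
 [ 0.00000e+00  0.00000e+00  0.00000e+00  1.00000e+00]] [[451.64369794   0.         318.89754015]
 [  0.         451.64369794 240.7197766 ]
 [  0.           0.           1.        ]]
{'clock': 0.1, 'joints': array([ 1.07247191,  0.59201708,  0.04831985,  1.60969546, -0.03330679,
        0.9426925 , -0.03370887]), 'joint_velocities': array([ 0.00102805, -0.00133969,  0.00019021, -0.00406462,  0.00134936,
        0.00175663, -0.00214698]), 'tau': array([ 4.21105855e-03, -5.49996829e+01,  1.55255646e+00, -1.98824251e+01,
        9.57817974e-03,  3.86475454e-03, -1.10910440e-05]), 'ee_pos': array([ 285.2558747 , -665.71618244,  230.26253151]), 'orientation': array([[ 9.19150058e-01,  3.93906548e-01, -8.95672145e-04],
       [ 3.93907550e-01, -9.19148310e-01,  1.79627896e-03],
       [-1.15689492e-04, -2.00386193e-03, -9.99997986e-01]]), 'contact_force': array([-0.68206948, -0.75619329,  0.34741314]), 'wrist_torque': array([ 0.00161707,  0.06088452, -0.005494  ]), 'grip_force': 0.0, 'finger_gap': 85.61319419174473}
```

View pics/top0.png

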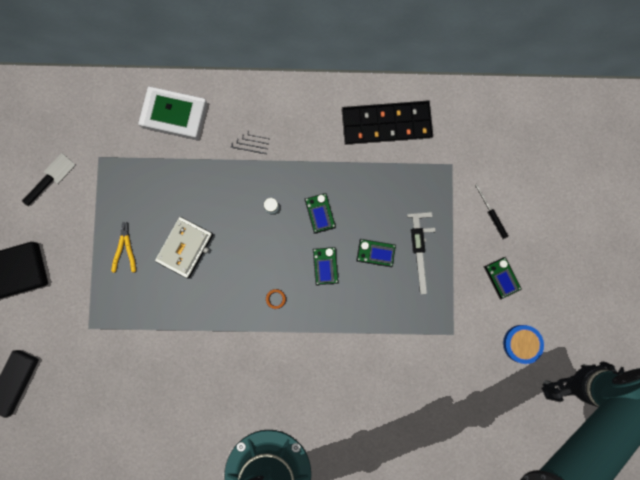

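View pics/side0.png

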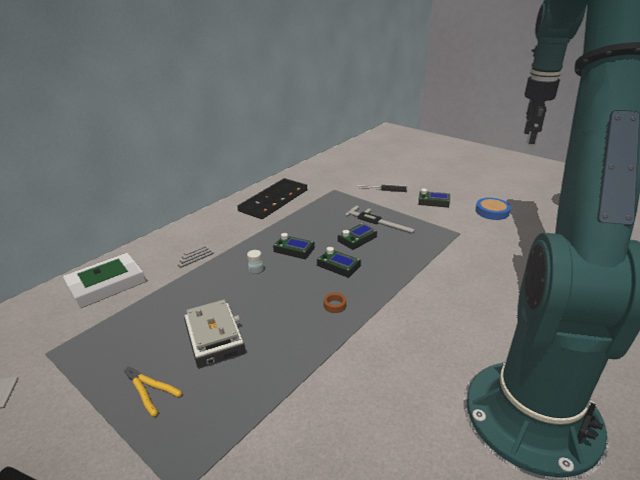

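Look-alikes in the top view are displays at (320,213), (326,266), (376,252) and (503,278). The base is at about (268,470), so (326,266) is nearest. I'll check that in a close crop together with the jig.

```bash
python3 - <<'E'
from h import *
t=np.load('pics/top0.npz'); s=np.load('pics/side0.npz')
a=cv2.resize(t['frame'][205:305,145:350],None,fx=3.9,fy=3.9,interpolation=cv2.INTER_CUBIC)
b=cv2.resize(s['frame'][285:375,165:265],None,fx=4,fy=4,interpolation=cv2.INTER_CUBIC)[:200*2]
cv2.imwrite('pics/ca.png',a[:,:,::-1]); cv2.imwrite('pics/cb.png',b[:,:,::-1])
for p in [(320,213),(326,266),(376,252),(503,278)]:
    w=onz(t,*p,22); print(p,w.round(),np.hypot(*w[:2]).round())
f=t['frame'].astype(int); 
for n,c in(('top',t),('side',s)):
    hsv=cv2.cvtColor(c['frame'],cv2.COLOR_RGB2HSV)
    print(n,'mat/shell/deck samples')
print(t['frame'][247,170:215].tolist())
print(t['frame'][270,305:348].tolist())
E
```

```text
(320, 213) [ 674. -123.   22.] 685.0
(326, 266) [ 533. -141.   22.] 552.0
(376, 252) [ 573. -272.   22.] 634.0
(503, 278) [ 510. -608.   22.] 794.0
top mat/shell/deck samples
side mat/shell/deck samples
[[192, 192, 177], [192, 192, 177], [192, 192, 177], [192, 192, 177], [193, 193, 178], [193, 192, 177], [185, 185, 170], [161, 159, 143], [129, 117, 94], [119, 94, 55], [126, 95, 42], [165, 126, 54], [201, 158, 72], [204, 167, 92], [190, 171, 131], [189, 184, 165], [193, 192, 177], [193, 193, 178], [193, 194, 178], [194, 194, 179], [194, 194, 179], [194, 194, 179], [194, 194, 179], [195, 194, 180], [194, 194, 179], [194, 194, 179], [194, 194, 180], [192, 191, 177], [176, 176, 163], [149, 149, 138], [145, 145, 137], [180, 181, 172], [205, 206, 197], [169, 170, 161], [110, 110, 105], [85, 85, 81], [75, 76, 73], [67, 69, 67], [67, 70, 70], [89, 93, 93], [111, 115, 115], [120, 125, 124], [122, 127, 126], [123, 127, 127], [123, 127, 127]]
[[122, 127, 127], [122, 127, 127], [122, 126, 126], [122, 126, 126], [122, 127, 127], [122, 126, 126], [121, 126, 126], [121, 126, 126], [113, 118, 118], [80, 90, 85], [47, 84, 56], [48, 92, 59], [75, 94, 83], [79, 85, 96], [62, 69, 121], [43, 55, 149], [34, 49, 159], [33, 48, 161], [33, 48, 161], [33, 48, 161], [33, 47, 160], [32, 47, 161], [33, 47, 161], [32, 46, 160], [42, 52, 151], [64, 70, 119], [77, 80, 93], [76, 86, 83], [54, 88, 64], [37, 92, 50], [32, 89, 46], [36, 73, 45], [62, 73, 66], [100, 105, 105], [117, 121, 122], [119, 123, 124], [120, 124, 124], [119, 123, 124], [119, 123, 124], [119, 123, 123], [120, 124, 125], [119, 123, 124], [119, 123, 124]]
```

View pics/ca.png

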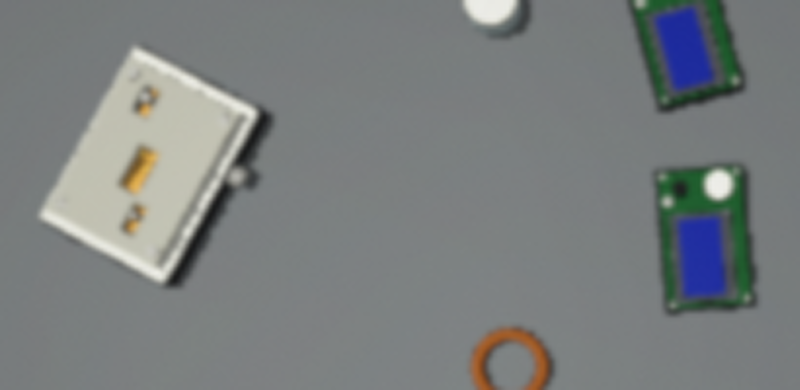

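View pics/cb.png

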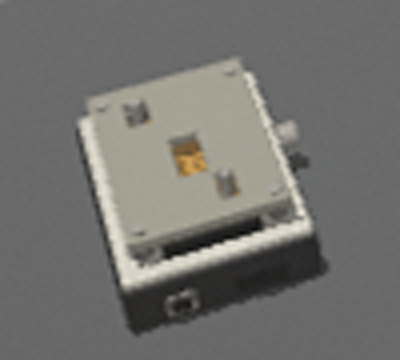

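Crop check: the chosen display is at crop (705,240), with its knob at (718,183) at the top right, so its +x points away from the base. On the jig, the socket face is the bottom-left short side, so jig +x points up-right in the top view, a yaw of about -29°. Measuring both next.

```bash
cat >> h.py <<'E'
def quad(c,mask,z,roi):
    m=np.zeros(mask.shape,np.uint8); x0,y0,x1,y1=roi; m[y0:y1,x0:x1]=mask[y0:y1,x0:x1]
    n=max(cv2.findContours(m,cv2.RETR_EXTERNAL,cv2.CHAIN_APPROX_NONE)[0],key=cv2.contourArea)
    h=cv2.convexHull(n)[:,0]; W=np.array([onz(c,*p,z)[:2] for p in h],np.float32)
    r=cv2.minAreaRect(W); M=cv2.moments(W); return np.array([M['m10'],M['m01']])/M['m00'],r,h
E
python3 - <<'E'
from h import *
t=np.load('pics/top0.npz'); s=np.load('pics/side0.npz')
st=env.get_state(); R=st['orientation']
f=t['frame'].astype(int)
ex=((f.max(2)-f.min(2))>18)|(f.max(2)<60)
print('disp',quad(t,ex.astype(np.uint8),24,(305,238,345,295))[:2])
for n,c,roi in(('top',t,(145,205,225,290)),('side',s,(165,280,265,380))):
    f=c['frame'].astype(int)
    for lo,hi in((165,200),(150,200),(150,300)):
        m=((f[:,:,0]>lo)&(f[:,:,0]<hi)).astype(np.uint8)
        try: print(n,lo,hi,quad(c,m,54,roi)[:2])
        except Exception as e: print(e)
    # gold window & slots : non-deck blobs inside hull
    hsv=cv2.cvtColor(c['frame'],cv2.COLOR_RGB2HSV)
    m=((hsv[:,:,1]>60)).astype(np.uint8); mm=np.zeros_like(m); x0,y0,x1,y1=roi; mm[y0:y1,x0:x1]=m[y0:y1,x0:x1]
    k,l,st2,ce=cv2.connectedComponentsWithStats(mm)
    for i in range(1,k): print(n,st2[i],ce[i].round(1),onz(c,*ce[i],54).round(1))
print(f[265,190:260,0].tolist() if 0 else '')
E
```

```text
disp (array([ 534.56143244, -139.35877441]), ((534.3929443359375, -139.19781494140625), (93.87748718261719, 58.11896896362305), 5.437314033508301))
top 165 200 (array([573.89311385, 230.44867044]), ((571.8486938476562, 230.67599487304688), (93.56969451904297, 122.50361633300781), 63.054237365722656))
top 150 200 (array([574.01280671, 230.47625351]), ((574.6507568359375, 229.550537109375), (95.17278289794922, 128.13839721679688), 63.314701080322266))
top 150 300 (array([574.54010257, 229.48227138]), ((574.68798828125, 229.53179931640625), (95.17278289794922, 129.76744079589844), 63.314701080322266))
top [183 228   3   2   5] [184.2 228.4] [621.8 227.3  54. ]
top [180 231   4   4  13] [181.6 232.4] [611.4 233.6  54. ]
top [176 243  10  12  67] [180.4 248.4] [569.9 234.9  54. ]
top [177 258   6   7  19] [179.3 261.3] [536.7 236.3  54. ]
side 165 200 (array([614.66808067, 215.79638523]), ((613.3575439453125, 212.81607055664062), (69.84867858886719, 22.718027114868164), 68.17821502685547))
side 150 200 (array([573.01698133, 237.13601049]), ((572.8055419921875, 234.31024169921875), (100.61106872558594, 122.46568298339844), 66.05671691894531))
side 150 300 (array([563.52954342, 242.46827346]), ((562.84619140625, 239.67796325683594), (101.91097259521484, 142.3868408203125), 63.283363342285156))
side [201 315   2   1   2] [201.5 315. ] [607.  237.3  54. ]
side [208 320   9   9  58] [212.  324.2] [567.9 241.1  54. ]
side [219 331   1   1   1] [219. 331.] [541.4 245.   54. ]
side [223 330   2   4   5] [223.2 331.8] [533.1 241.2  54. ]
```

>>> send_rows(increments=[{"travel":[0.0242,-0.0214,0]},{"travel":[0.0242,-0.0214,0]},{"travel":[0.0242,-0.0214,0]},{"travel":[0.0242,-0.0214,0]},{"travel":[0.0242,-0.0214,0]},{"travel":[0.0242,-0.0214,0]},{"travel":[0.0242,-0.0214,0]},{"travel":[0.0242,-0.0214,0]},{"travel":[0.0242,-0.0214,0]},{"travel":[0.0242,-0.0214,0]},{"travel":[0.0242,-0.0214,0]},{"travel":[0.0242,-0.0214,0]},{"travel":[0.0242,-0.0214,0]},{"travel":[0.0242,-0.0214,0]},{"travel":[0.0242,-0.0214,0]},{"travel":[0.0242,-0.0214,0]},{"travel":[0.0242,-0.0214,0]},{"travel":[0.0242,-0.0214,0]}], grip=0)

```text
validation failed for argument at $.in...
```

>>> send_rows(increments=[{"travel":[0,0,0.025],"yaw":6},{"travel":[0,0,0.025],"yaw":6},{"travel":[0,0,0.025],"yaw":5.8},{"travel":[0,0,0.025]},{"travel":[0,0,0.02]},{"travel":[0,0,0]},{"travel":[0,0,0]}])

```text
validation failed for argument at $.in...
```

```bash
python3 - <<'E'
from h import *
s=env.get_state(); print(s['clock'],s['ee_pos'],s['orientation'],s['joints'],s['contact_force'])
c=shot('side','side1'); f=c['frame']
cv2.imwrite('pics/c1.png',cv2.resize(f[180:300,270:430],None,fx=4,fy=4,interpolation=cv2.INTER_CUBIC)[:,:,::-1])
E
```

```text
0.1 [ 285.2558747  -665.71618244  230.26253151] [[ 9.19150058e-01  3.93906548e-01 -8.95672145e-04]
 [ 3.93907550e-01 -9.19148310e-01  1.79627896e-03]
 [-1.15689492e-04 -2.00386193e-03 -9.99997986e-01]] [ 1.07247191  0.59201708  0.04831985  1.60969546 -0.03330679  0.9426925
 -0.03370887] [-0.68206948 -0.75619329  0.34741314]
```

View pics/c1.png

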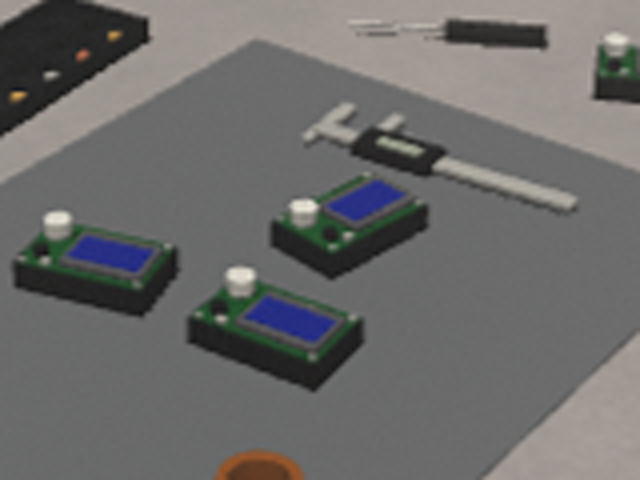

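The side crop shows the target display at crop (275,320), with its knob at (240,280), still untouched. The moves were refused, probably because every row needs a yaw, so I'll resend with it.

>>> send_rows(increments=[{"travel":[0.0242,-0.0214,0],"yaw":0},{"travel":[0.0242,-0.0214,0],"yaw":0},{"travel":[0.0242,-0.0214,0],"yaw":0},{"travel":[0.0242,-0.0214,0],"yaw":0},{"travel":[0.0242,-0.0214,0],"yaw":0},{"travel":[0.0242,-0.0214,0],"yaw":0},{"travel":[0.0242,-0.0214,0],"yaw":0},{"travel":[0.0242,-0.0214,0],"yaw":0},{"travel":[0.0242,-0.0214,0],"yaw":0},{"travel":[0.0242,-0.0214,0],"yaw":0},{"travel":[0.0242,-0.0214,0],"yaw":0},{"travel":[0.0242,-0.0214,0],"yaw":0},{"travel":[0.0242,-0.0214,0],"yaw":0},{"travel":[0.0242,-0.0214,0],"yaw":0},{"travel":[0.0242,-0.0214,0],"yaw":0},{"travel":[0.0242,-0.0214,0],"yaw":0},{"travel":[0.0242,-0.0214,0],"yaw":0},{"travel":[0.0242,-0.0214,0],"yaw":0}], grip=0)

```text
clock: 1.65
ee_pos: [534.4, -139.3, 231.2]
orientation: [[0.919, 0.394, -0.0], [0.394, -0.919, -0.0], [-0.0, -0.0, -1.0]]
contact_force: [0.1, -0.3, 0.4]
finger_gap: 85.3
grip_force: 0.0
```

>>> send_rows(increments=[{"travel":[0,0,0.025],"yaw":6},{"travel":[0,0,0.025],"yaw":6},{"travel":[0,0,0.025],"yaw":5.8},{"travel":[0,0,0.025],"yaw":0},{"travel":[0,0,0.02],"yaw":0},{"travel":[0,0,0],"yaw":0},{"travel":[0,0,0],"yaw":0}])

```text
clock: 2.23
ee_pos: [533.4, -140.6, 110.5]
orientation: [[0.996, 0.094, -0.003], [0.094, -0.996, 0.0], [-0.003, -0.001, -1.0]]
contact_force: [0.5, 0.2, 0.9]
finger_gap: 85.0
grip_force: 0.0
```

```bash
python3 - <<'E'
from h import *
s=env.get_state(); print(s['clock'],s['ee_pos'],s['orientation'],s['joints'],s['contact_force'])
E
```

```text
2.2333 [ 533.37734583 -140.57885193  110.4797483 ] [[ 9.95556804e-01  9.41227806e-02 -2.74814923e-03]
 [ 9.41244428e-02 -9.95560323e-01  4.81607955e-04]
 [-2.69061806e-03 -7.38136091e-04 -9.99996108e-01]] [ 0.14895727  0.55124447  0.03630848  2.0883619  -0.03924207  0.50539707
 -1.26224849] [0.54332935 0.18123682 0.92987079]
```

>>> send_rows(increments=[{"travel":[0.001,0,0.02],"yaw":0},{"travel":[0,-0.001,0.02],"yaw":0},{"travel":[0,0,0.02],"yaw":0},{"travel":[0,0,0.02],"yaw":0},{"travel":[0,0,0.016],"yaw":0},{"travel":[0,0,0.008],"yaw":0},{"travel":[0,0,0.004],"yaw":0},{"travel":[0,0,0],"yaw":0},{"travel":[0,0,0],"yaw":0}])

```text
clock: 2.98
ee_pos: [536.0, -140.0, 4.3]
orientation: [[0.996, 0.094, 0.002], [0.094, -0.996, -0.0], [0.002, 0.001, -1.0]]
contact_force: [0.3, 0.6, 0.6]
finger_gap: 85.4
grip_force: 0.0
```

>>> send_rows(increments=[{"travel":[0,0,0],"yaw":0},{"travel":[0,0,0],"yaw":0},{"travel":[0,0,0],"yaw":0},{"travel":[0,0,0],"yaw":0},{"travel":[0,0,0],"yaw":0},{"travel":[0,0,0],"yaw":0},{"travel":[0,0,0],"yaw":0},{"travel":[0,0,0],"yaw":0},{"travel":[0,0,0],"yaw":0},{"travel":[0,0,0],"yaw":0}], grip=255, grip_force=60)

```text
clock: 3.82
ee_pos: [535.8, -139.7, 4.7]
orientation: [[0.996, 0.094, 0.002], [0.094, -0.996, -0.0], [0.002, 0.0, -1.0]]
contact_force: [-1.4, 1.0, 7.0]
finger_gap: 58.5
grip_force: 64.6
```

>>> send_rows(increments=[{"travel":[0,0,-0.01],"yaw":0},{"travel":[0,0,-0.02],"yaw":0},{"travel":[0,0,-0.02],"yaw":0},{"travel":[0,0,-0.02],"yaw":0},{"travel":[0,0,-0.02],"yaw":0},{"travel":[0,0,-0.02],"yaw":0},{"travel":[0,0,-0.01],"yaw":0},{"travel":[0,0,0],"yaw":0}])

```text
clock: 4.48
ee_pos: [536.6, -140.1, 125.9]
orientation: [[0.996, 0.094, 0.005], [0.094, -0.996, -0.001], [0.005, 0.001, -1.0]]
contact_force: [0.7, 0.7, -1.2]
finger_gap: 58.4
grip_force: 65.3
```

>>> send_rows(increments=[{"travel":[0.0029,-0.0154,0],"yaw":0},{"travel":[0.0058,-0.0308,0],"yaw":0},{"travel":[0.0058,-0.0308,0],"yaw":0},{"travel":[0.0058,-0.0308,0],"yaw":0},{"travel":[0.0058,-0.0308,0],"yaw":0},{"travel":[0.0058,-0.0308,0],"yaw":0},{"travel":[0.0058,-0.0308,0],"yaw":0},{"travel":[0.0058,-0.0308,0],"yaw":0},{"travel":[0.0058,-0.0308,0],"yaw":0},{"travel":[0.0058,-0.0308,0],"yaw":0},{"travel":[0.0058,-0.0308,0],"yaw":0},{"travel":[0.0058,-0.0308,0],"yaw":0},{"travel":[0.0029,-0.0154,0],"yaw":0},{"travel":[0,0,0],"yaw":4.2},{"travel":[0,0,0],"yaw":7},{"travel":[0,0,0],"yaw":7},{"travel":[0,0,0],"yaw":7},{"travel":[0,0,0],"yaw":7},{"travel":[0,0,0],"yaw":0},{"travel":[0,0,0],"yaw":0}])

```text
clock: 6.15
ee_pos: [569.0, 233.8, 122.5]
orientation: [[0.894, -0.449, -0.001], [-0.449, -0.894, -0.002], [-0.001, 0.002, -1.0]]
contact_force: [0.4, -0.7, -1.6]
finger_gap: 58.3
grip_force: 65.3
```

```bash
python3 - <<'E'
from h import *
s=env.get_state(); print(s['clock'],s['ee_pos'],s['orientation'],s['joints'],s['contact_force'],s['grip_force'])
a=shot('top','top2');b=shot('side','side2')
A=cv2.resize(a['frame'][190:310,130:250],(480,480),interpolation=cv2.INTER_CUBIC)
B=cv2.resize(b['frame'][240:400,150:310],(480,480),interpolation=cv2.INTER_CUBIC)
B=cv2.resize(B,(320,320)); B=cv2.copyMakeBorder(B,0,160,0,0,cv2.BORDER_CONSTANT)
cv2.imwrite('pics/c2.png',np.hstack([A,B])[:,:,::-1])
E
```

```text
6.15 [569.01541285 233.83151992 122.4707015 ] [[ 8.93675471e-01 -4.48711523e-01 -1.45643630e-03]
 [-4.48713575e-01 -8.93673966e-01 -1.72305414e-03]
 [-5.28424959e-04  2.19337396e-03 -9.99997455e-01]] [-0.63693019  0.60641418  0.24742684  1.94768356 -0.24167713  0.61781926
 -2.26981877] [ 0.4060167  -0.70216571 -1.58552063] 65.2579852938652
```

View pics/c2.png

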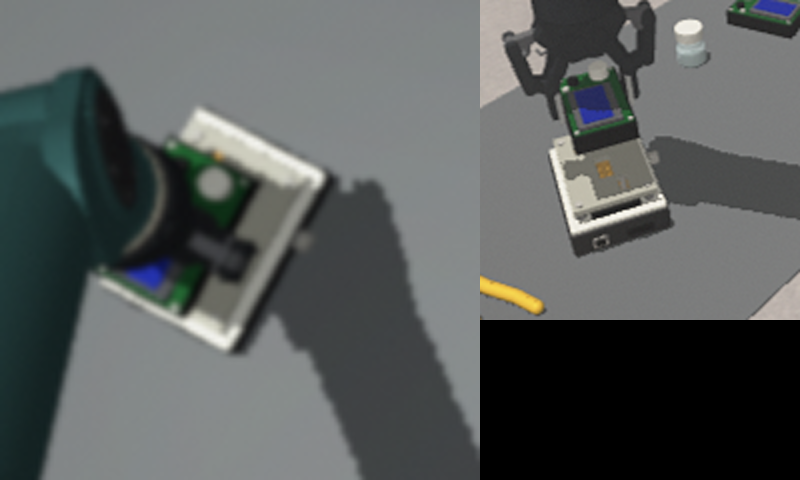

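The display is held and the right way round, with the knob toward jig +x at crop (213,183), hovering over the jig. Next I'll refine the jig's sideways position with averaged edge profiles, and check the camera bias against the held unit.

```bash
cat >> h.py <<'E'
def patch(c,o,yaw,z,hx,hy,step=.5):
    """resample plane z into local grid rows=y(-hy..hy), cols=x"""
    xs=np.arange(-hx,hx+.1,step); ys=np.arange(-hy,hy+.1,step); a=np.radians(yaw)
    X,Y=np.meshgrid(xs,ys); W=np.stack([o[0]+X*np.cos(a)-Y*np.sin(a),o[1]+X*np.sin(a)+Y*np.cos(a),np.full_like(X,z)],-1)
    K=np.array(c['camera_matrix']);P=np.array(c['pose']); q=(W-P[:3,3])@P[:3,:3]; q=np.stack([q[...,0],-q[...,1],-q[...,2]],-1)@K.T
    return xs,ys,cv2.remap(c['frame'],(q[...,0]/q[...,2]).astype(np.float32),(q[...,1]/q[...,2]).astype(np.float32),cv2.INTER_LINEAR)
E
python3 - <<'E'
from h import *
out=[]
for n in('top0','side0'):
    c=np.load(f'pics/{n}.npz')
    xs,ys,I=patch(c,(570,235),-26.7,54,75,56,.5)
    out.append(cv2.resize(I[::-1],(600,448//2*1+72)))
    g=I.mean(2)
    for lo,hi in((-22,-12),(12,22)):
        p=g[:,(xs>lo)&(xs<hi)].mean(1); print(n,'y',lo,p[::4].astype(int).tolist())
    p=g[(ys>-3)&(ys<3)].mean(0); p2=g[(ys>24)&(ys<30)].mean(0);p3=g[(ys>-30)&(ys<-24)].mean(0)
    print(n,'x+',p2[::4].astype(int).tolist()); print(n,'x-',p3[::4].astype(int).tolist())
cv2.imwrite('pics/c3.png',np.vstack(out)[:,:,::-1])
E
```

```text
top0 y -22 [34, 45, 94, 156, 194, 188, 159, 141, 149, 170, 184, 188, 189, 189, 189, 189, 189, 189, 188, 184, 179, 172, 168, 168, 170, 173, 174, 172, 168, 163, 161, 162, 170, 179, 185, 186, 187, 187, 187, 187, 187, 187, 187, 187, 186, 186, 187, 187, 187, 181, 161, 137, 125, 122, 122, 122, 122]
top0 y 12 [58, 67, 105, 158, 185, 174, 147, 136, 148, 171, 184, 188, 189, 189, 189, 189, 189, 189, 188, 188, 188, 188, 188, 187, 184, 180, 175, 169, 162, 158, 156, 159, 166, 176, 184, 186, 187, 187, 186, 186, 186, 186, 186, 186, 186, 186, 187, 188, 188, 181, 161, 137, 125, 122, 122, 122, 121]
top0 x+ [123, 123, 122, 122, 123, 122, 120, 118, 135, 178, 214, 222, 211, 196, 189, 187, 187, 187, 186, 186, 187, 187, 187, 187, 187, 187, 186, 186, 186, 187, 187, 187, 187, 187, 187, 187, 187, 187, 187, 187, 187, 186, 186, 187, 187, 186, 186, 186, 186, 186, 186, 186, 185, 181, 176, 169, 164, 164, 165, 168, 169, 168, 167, 170, 175, 179, 182, 184, 185, 189, 207, 220, 210, 170, 131, 117]
top0 x- [125, 125, 125, 125, 125, 125, 122, 121, 142, 188, 219, 224, 213, 199, 192, 191, 191, 190, 190, 189, 189, 189, 189,
[... 925 characters left out ...]
 158, 158, 158, 157, 158, 158, 157, 157, 157, 157, 157, 157, 157, 157, 157, 157, 157, 157, 157, 157, 157, 157, 158, 158, 158, 158, 157, 157, 157, 157, 158, 158, 157, 157, 157, 157, 157, 158, 157, 152, 136, 120, 110, 107, 106, 117, 126, 120, 122, 130, 145, 159, 159, 158, 158, 153, 140, 119, 105, 105, 106, 106, 107]
side0 x- [207, 207, 193, 145, 109, 95, 82, 80, 85, 97, 108, 127, 148, 150, 143, 156, 161, 160, 159, 158, 158, 158, 158, 158, 157, 157, 157, 158, 157, 158, 157, 158, 158, 158, 158, 158, 158, 158, 158, 158, 158, 158, 157, 157, 157, 158, 158, 158, 158, 158, 158, 158, 158, 158, 158, 158, 158, 158, 158, 158, 158, 156, 151, 143, 143, 156, 161, 159, 153, 138, 119, 107, 105, 106, 107, 107]
```

View pics/c3.png

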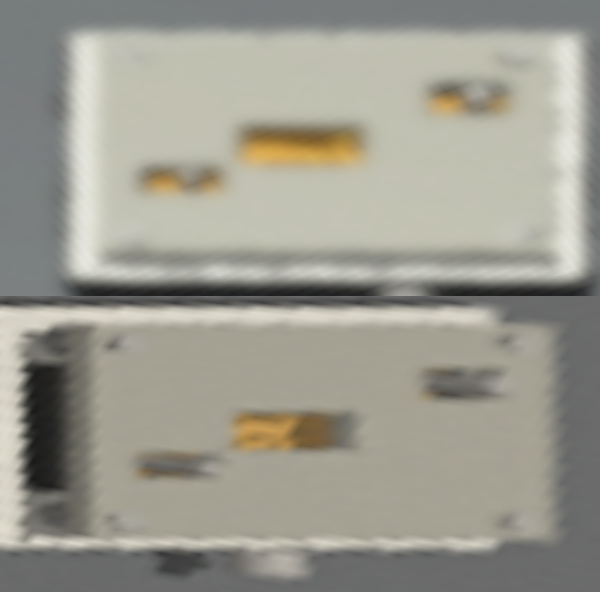

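Rectified patches (top view above, side view below): slot A centres at (470,98) and slot B at (182,180) in the top patch. The jig centre is about +6 mm in x and +1 to +2 mm in y from my guess, and the pins sit about +2 mm along their slots. I'll lower the unit to just above the pins and measure it in the same views, so that camera bias cancels.

>>> send_rows(increments=[{"travel":[0.002,-0.001,0.01],"yaw":0},{"travel":[0.002,-0.001,0.015],"yaw":0},{"travel":[0.002,-0.001,0.015],"yaw":0},{"travel":[0,0,0.006],"yaw":0},{"travel":[0,0,0],"yaw":0},{"travel":[0,0,0],"yaw":0}])

```text
clock: 6.75
ee_pos: [575.9, 234.4, 76.5]
orientation: [[0.893, -0.451, -0.002], [-0.451, -0.893, -0.001], [-0.001, 0.001, -1.0]]
contact_force: [-0.5, 0.1, -1.4]
finger_gap: 58.7
grip_force: 65.2
```

```bash
python3 - <<'E'
from h import *
s=env.get_state(); p=s['ee_pos'];R=s['orientation']; yaw=np.degrees(np.arctan2(R[1,0],R[0,0])); print(s['clock'],p,yaw,R[2],s['contact_force'])
out=[]
for n in('top','side'):
    c=shot(n,n+'3')
    xs,ys,I=patch(c,p[:2],yaw,p[2]-2.5+20,75,56,.5)
    out.append(cv2.resize(I[::-1],(600,296)))
    g=I.mean(2).astype(int)
    if n=='side':
        for lo,hi in((-44,-38),(-35,-25)):
            print('y',lo,g[:,(xs>lo)&(xs<hi)].mean(1)[::2].astype(int).tolist())
cv2.imwrite('pics/c4.png',np.vstack(out)[:,:,::-1])
E
```

```text
6.75 [575.91813511 234.38862377  76.45975867] -26.805497282041124 [-0.0011019   0.00132387 -0.99999852] [-0.53173383  0.06156697 -1.35706365]
y -44 [76, 76, 76, 76, 76, 76, 77, 77, 77, 77, 77, 76, 76, 76, 76, 76, 75, 75, 73, 76, 89, 111, 129, 132, 124, 114, 108, 103, 93, 76, 67, 91, 118, 140, 145, 127, 104, 77, 65, 68, 71, 73, 72, 70, 68, 68, 68, 68, 69, 70, 69, 67, 67, 68, 69, 69, 70, 69, 69, 68, 69, 69, 70, 71, 70, 69, 69, 70, 71, 72, 69, 67, 66, 67, 70, 72, 72, 69, 65, 69, 79, 96, 120, 134, 144, 129, 105, 71, 45, 60, 79, 98, 111, 111, 110, 109, 109, 108, 111, 124, 157, 189, 206, 219, 225, 228, 191, 140, 101, 91, 114, 126, 126]
y -35 [124, 120, 114, 106, 101, 99, 101, 103, 102, 99, 90, 86, 87, 91, 93, 93, 93, 94, 97, 102, 108, 121, 133, 134, 127, 117, 110, 103, 91, 71, 53, 48, 53, 59, 61, 61, 60, 60, 68, 82, 95, 105, 106, 103, 102, 101, 99, 96, 91, 88, 87, 85, 84, 84, 85, 85, 84, 83, 85, 87, 86, 86, 88, 88, 86, 83, 83, 85, 86, 87, 86, 86, 87, 88, 89, 93, 99, 103, 105, 105, 101, 92, 79, 68, 65, 64, 60, 52, 53, 71, 97, 127, 144, 148, 142, 134, 136, 139, 136, 142, 166, 199, 224, 236, 236, 227, 198, 146, 101, 95, 114, 125, 126]
```

View pics/c4.png

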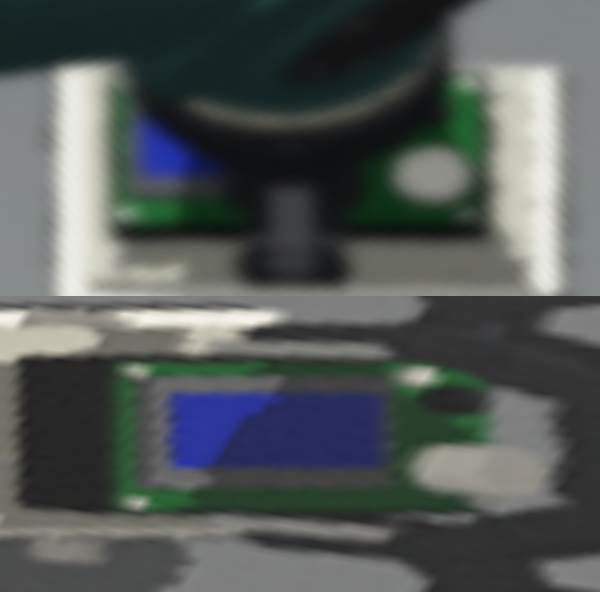

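>>> send_rows(increments=[{"travel":[0.001,0,0.004],"yaw":0},{"travel":[0.001,0,0.004],"yaw":0},{"travel":[0,0,0.003],"yaw":0},{"travel":[0,0,0.001],"yaw":0},{"travel":[0,0,0],"yaw":0},{"travel":[0,0,0],"yaw":0}])

```text
clock: 7.35
ee_pos: [578.0, 233.9, 65.2]
orientation: [[0.893, -0.451, -0.0], [-0.451, -0.893, -0.0], [-0.0, 0.0, -1.0]]
contact_force: [-1.1, 0.6, -0.7]
finger_gap: 58.9
grip_force: 65.2
```

>>> send_rows(increments=[{"travel":[0,0,0.001],"yaw":0},{"travel":[0,0,0.001],"yaw":0},{"travel":[0,0,0.001],"yaw":0},{"travel":[0,0,0],"yaw":0},{"travel":[0,0,0],"yaw":0}])

```text
clock: 7.77
ee_pos: [578.4, 233.7, 62.3]
orientation: [[0.892, -0.451, 0.0], [-0.451, -0.892, -0.0], [0.0, -0.0, -1.0]]
contact_force: [0.3, -0.4, -1.1]
finger_gap: 58.6
grip_force: 65.4
```

>>> send_rows(increments=[{"travel":[0,0,0.001],"yaw":0},{"travel":[0,0,0.001],"yaw":0},{"travel":[0,0,0],"yaw":0},{"travel":[0,0,0],"yaw":0}])

```text
clock: 8.1
ee_pos: [578.4, 233.6, 60.2]
orientation: [[0.892, -0.451, 0.0], [-0.451, -0.892, -0.0], [0.001, 0.0, -1.0]]
contact_force: [0.4, -1.1, -1.7]
finger_gap: 58.3
grip_force: 65.3
```

>>> send_rows(increments=[{"travel":[0,0,0.001],"yaw":0},{"travel":[0,0,0.001],"yaw":0},{"travel":[0,0,0],"yaw":0},{"travel":[0,0,0],"yaw":0}])

```text
clock: 8.43
ee_pos: [578.4, 233.6, 58.2]
orientation: [[0.892, -0.451, 0.0], [-0.451, -0.892, -0.0], [0.001, 0.0, -1.0]]
contact_force: [2.2, -1.0, -1.7]
finger_gap: 58.4
grip_force: 65.3
```

>>> send_rows(increments=[{"travel":[0,0,0.001],"yaw":0},{"travel":[0,0,0.001],"yaw":0},{"travel":[0,0,0],"yaw":0},{"travel":[0,0,0],"yaw":0}])

```text
clock: 8.77
ee_pos: [578.5, 233.6, 56.6]
orientation: [[0.892, -0.451, 0.001], [-0.451, -0.892, -0.0], [0.001, -0.0, -1.0]]
contact_force: [1.9, -1.5, 2.6]
finger_gap: 58.8
grip_force: 65.8
```

>>> send_rows(increments=[{"travel":[0,0,0.001],"yaw":0},{"travel":[0,0,0.001],"yaw":0},{"travel":[0,0,0],"yaw":0},{"travel":[0,0,0],"yaw":0}])

```text
clock: 9.1
ee_pos: [578.5, 233.6, 54.9]
orientation: [[0.892, -0.451, 0.0], [-0.451, -0.892, -0.0], [0.0, -0.0, -1.0]]
contact_force: [-0.0, -2.6, 4.8]
finger_gap: 58.5
grip_force: 66.2
```

Force is rising at about 1.3 N/mm from TCP z ≈ 56.6, which matches the deck spring, so both pins are in. Pressing it home.

>>> send_rows(increments=[{"travel":[0,0,0.001],"yaw":0},{"travel":[0,0,0.001],"yaw":0},{"travel":[0,0,0.001],"yaw":0},{"travel":[0,0,0.001],"yaw":0},{"travel":[0,0,0],"yaw":0},{"travel":[0,0,0],"yaw":0}])

```text
clock: 9.6
ee_pos: [578.5, 233.6, 51.6]
orientation: [[0.892, -0.451, 0.0], [-0.451, -0.892, 0.0], [0.0, -0.0, -1.0]]
contact_force: [-0.5, -2.3, 10.9]
finger_gap: 58.6
grip_force: 66.6
```

>>> send_rows(increments=[{"travel":[0,0,0.001],"yaw":0},{"travel":[0,0,0.0005],"yaw":0},{"travel":[0,0,0],"yaw":0},{"travel":[0,0,0],"yaw":0}])

```text
clock: 9.93
ee_pos: [578.5, 233.6, 50.6]
orientation: [[0.892, -0.451, 0.0], [-0.451, -0.892, 0.0], [0.0, -0.0, -1.0]]
contact_force: [-1.6, -2.8, 13.8]
finger_gap: 58.3
grip_force: 67.0
```

>>> send_rows(increments=[{"travel":[0,0,0.001],"yaw":0},{"travel":[0,0,0.001],"yaw":0},{"travel":[0,0,0],"yaw":0},{"travel":[0,0,0],"yaw":0},{"travel":[0,0,0],"yaw":0}])

```text
clock: 10.35
ee_pos: [578.5, 233.6, 50.6]
orientation: [[0.892, -0.451, -0.0], [-0.451, -0.892, 0.001], [-0.0, -0.001, -1.0]]
contact_force: [-5.1, -3.9, 26.6]
finger_gap: 58.3
grip_force: 68.4
```

```bash
python3 - <<'E'
from h import *
b=shot('side','side4')
cv2.imwrite('pics/c5.png',cv2.resize(b['frame'][250:390,150:290],(560,560),interpolation=cv2.INTER_CUBIC)[:,:,::-1])
E
```

```text
(no output)
```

View pics/c5.png

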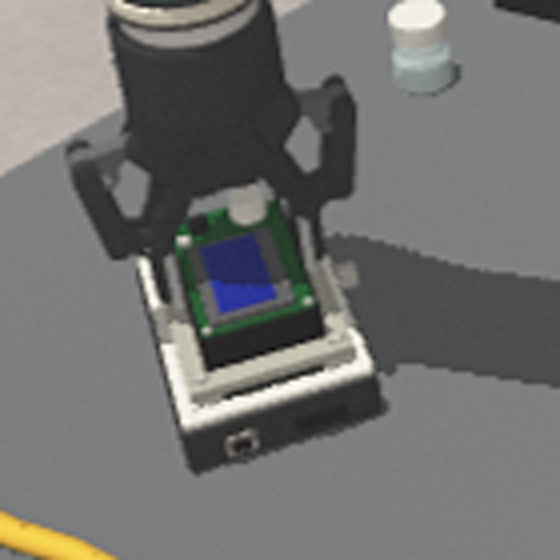

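The deck is on its hard stop: z stayed at 50.6 mm while the force rose to about 27 N. The unit lies flat at crop (255,300), with the knob at (248,205) away from the sockets. Handing in.

```bash
python3 -c "
from workcell import env
print(env.get_state()['clock']); print(env.job_done())"
```

```text
10.4
the job is handed in; nothing more can be done
None
```

I handed the job in at 10.4 s, with the display unit still gripped, the right way round on both pins and pressed fully home at about 27 N; the hand-in gave no verdict back.

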